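# Open the filter cover of a gas conditioner

### The arm

A 6-joint arm with a two-finger parallel gripper is mounted at the origin on the work surface. World frame = base frame: x ahead of the robot, y to its left, z up, the work surface at z = 0. Lengths are in m, angles in degrees, forces in N, time in s.
With the tool pointing down it reaches from about 0.25 to 0.725 m from the base axis. Payload 9.7 kg.
Tool frame: the origin (TCP) lies at the very end of the fingers, on their centre line; the grasp point (between the pads) lies 19 mm behind it; x points along the fingers, z is the direction in which the jaws open and shut, and the axes are right-handed (so a half turn about x gives the same grasp; the last joint's range is limited). The gripper opens to 85 mm and grips with 20 to 120 N. Pads are 22 mm wide; open, the fingers measure 114 mm over their backs; the gripper's body (76 mm by 85 mm) begins 54 mm behind the grasp point. The pads swing forward as they close: fully open they stand 13 mm farther back than shut.
Start: joints at [-66.062, 4.979, 10.078, 95.1, 0, 90], TCP at [0.223, -0.503, 0.231] pointing down, gripper open.
Joint ranges: [-179.16, 179.16], [-48.56, 103.87], [-65.8, 70.77], [-126.05, 130.52], [-82.76, 87.17], [-180, 180]. Speed limits (degrees/s): [127.2, 127.2, 147.25, 180, 180, 180].

### API

Orientations are given as [roll, pitch, yaw] about the fixed x, y, z axes, in that order (R = Rz(yaw) Ry(pitch) Rx(roll)).
In Python, from workcell import sensors, vision, job_done gives the robot as it stands.
- The arm moves only by the tool carry_out, never from a script. Its argument "increments" is a list of rows, each a list of 7 numbers: the turn, a rotation vector about the tool's x, y, z in degrees, then the shift along the tool's x, y, z in mm, then the opening in per cent of the stroke, from 0 (shut) to 100 (fully open). A call has 1 to 12 rows; each row shifts and turns the commanded pose from where the row before left it, along the tool's axes as they then stand; what a row does not reach is not made up. A row lasts 1/8 s, in which the tool goes at most 62.5 mm and 10.7 degrees, less where a joint would pass 70% of its speed; a pose out of reach is approached as far as the arm can. A call is refused whole if a number of a shift passes 62.5 or a number of a turn 10.7, either way. A call with a gripper value outside its range is refused whole. The fingers move at their own pace and stop on an object; "squeeze" is the grip in N (left out, the last holds). Time passes only in rows, so rows that do not move let the fingers close. It gives the time, the measured TCP pose, the force and the opening at its end, in the units of the state.
- sensors.get_obs(): the state, without advancing time (a new reading comes with each control period).
- vision.camera(name): name is "scene" or "side" or "wrist"; returns the picture (384x512x3 uint8, red, green, blue); there is no depth.
- vision.calibration(name): a dict with "camera_matrix" (3x3 intrinsics, pixels), "dist" ([k1, k2, p1, p2, k3] as OpenCV has them; the pictures are not rectified), "extrinsics" (4x4, takes a point from world to camera coordinates); the wrist camera has in their place "mount" (4x4, takes a point from camera to tool coordinates, whose origin is the TCP and whose axes are the tool frame's). Camera axes: x right, y up, looking along -z (the intrinsics and any distortion apply to the point x, -y, -z); pixel columns grow to the right and rows downward; lengths in m; the calibration is good to about 2 mm. A picture is of the moment at which its call begins: read the wrist's pose just before it. calibration takes no time and is no camera call.
- job_done(): hands the job in, once; it reports no verdict.
The state is a dict: "time": time; "q": joint angles; "qd": joint speeds; "joint_efforts": joint torques, N m; "ee_pos": TCP position; "tcp_rot": TCP orientation; "wrist_force": force on the tool from outside, world axes, zero at the start; "torque": the same for the moment, N m; "opening": finger opening in m.
Only numpy, scipy, OpenCV 4.12 (cv2) and the standard library are available. Lean on these libraries where they do the work, as an engineer would, in place of code of your own. Each camera call takes 0.05 s, during which the arm holds its last target.

### The job

Open the inlet filter on the low gas conditioner unit: press the snap tab down until the cover springs loose, then push the cover by its rib along its rails, all the way off its seat and out from under the rail lips, onto the bare deck at the unit's other end. Only touch and push: keep the cover sliding flat and never lift it, do not touch the filter underneath, leave the well plate, bottle and dish where they are, and finish clear of everything.

Things in the scene. Friction and masses are not known exactly. Their poses are not given: they have to be found in the camera images.
- unit: Low white box 300 x 130 mm fixed to the bench; flat deck 50 mm above the bench. Origin on the bench plane, z up; box spans its x -155 to +145, y +-65 mm. The cover's seat is deck x -110 to 0, with the filter opening at x -85 to -15, y +-30. The cover is pushed along unit +x. Behind the seat the snap tab (x -150 to -116) stands between two 9 mm high spring housings (y +-24 to +-40).
- deck_park (a point): Centre of the bare deck that receives the cover (unit x +70, y 0, on the deck, z 50 mm); this deck is x 0 to +140, ended by an 8 mm high stop. Axes as the unit's.
- rail_mid (a point): On the deck at the middle of the lipped rails (unit x -60, y 0 mm). Side rails at y +-45 to +-60 mm run from unit x -110 to +145, 7 mm high; over x -110 to -10 they carry aluminium lips (top 11 mm above the deck) that reach inwards to y +-38 and hold the cover's side edges down.
- tab (a joint): Snap tab's travel straight down: 0 up (locked), 0.009 m fully pressed (top then 7 mm above the deck). Springs back when let go. Its tooth stands in a slot in the cover's tail and frees it from about 5 mm of travel; takes 2 to 6 N. Then spring pins push the cover about 16 mm along unit +x, past the tooth, so it stays unlocked; keep the tab down for half a second.
- tab_pad (a point): Centre of the snap tab's ribbed top face, 34 mm (unit x) by 30 mm (unit y), at unit x -133, y 0 mm and 66 mm above the bench when up; moves with the tab.
- cover: Loose grey filter cover, about 100 g: plate 110 (its x) x 86 x 5 mm, axes as the unit's. Origin at the centre of its underside, on the deck (z 50 mm). Origin at unit x -55 mm closed, +85 against the end stop, clear of the lips beyond +45. A rib crosses its top: x +-4, y +-25 mm, 14 mm above the plate. Slides with 1 to 3 N and stays where it is left.
- cover_rib (a point): Middle of the rib's rear face (the face looking to the cover's -x, towards the tab), 7 mm above the plate; push here towards the unit's +x.
- filter: White pleated filter fixed in the opening under the cover, its top 12 mm below the deck. Its origin coincides with the unit's origin; the filter itself is centred at unit x -50 mm, y 0.
- well_plate: Bystander: loose lidded well plate 127 x 85 x 15 mm lying near the unit on its -y side; origin at the centre of its underside.
- bottle: Bystander: loose small jar-like bottle, 56 mm across, 95 mm high, near the unit on its +y side; origin at the centre of its underside.
- dish: Bystander: loose round culture dish, 63 mm across, 16 mm high, near the unit on its +y side; origin at the centre of its underside.
Things that resemble listed ones, but are neither listed nor needed, are in the scene too. Leave any blue look-alike of the cover alone.

How it is judged:
By the outcome, as a careful person would: the job done as asked, in the order asked, and still so for the second after the job is handed in, with the robot touching nothing.
It also fails if it takes over 38 s, if anything falls off the work surface, if the arm or the gripper's body presses on something with over 40 N, if the wrist force passes 120 N, or if a joint passes its speed limit or range.

## Working session

There is one attempt and no reset: what is moved stays moved. The work goes in short steps, Python scripts to look and compute and a tool call to move; the robot and the scene stay as the last step left them, time stands still between calls to the robot, and variables do not carry over. Pictures are saved under pics/ and viewed, and the job is handed in when it is done.

Besides the shell and the picture viewer there is one more tool, called by a JSON object that holds its "name" and its "arguments". carry_out: Moves the arm, as the interface text tells. Its arguments: {"type":"object","properties":{"increments":{"type":"array"},"squeeze":{"type":"number"}},"required":["increments"]}

```bash
mkdir -p pics; ls; python3 - <<'E'
from workcell import sensors, vision
import cv2
o=sensors.get_obs()
print({k:o[k] for k in('time','ee_pos','tcp_rot','wrist_force','opening')})
for n in('scene','side','wrist'):
    im=vision.camera(n); cv2.imwrite(f'pics/{n}0.png',im[:,:,::-1])
    c=vision.calibration(n); print(n,c)
E
```

```text
pics
{'time': 0.0, 'ee_pos': array([ 0.22306601, -0.50246917,  0.23057138]), 'tcp_rot': array([-179.85536305,   89.92176528,  114.08342532]), 'wrist_force': array([0.46565816, 0.14560799, 0.35053673]), 'opening': 0.08538232826909832}
scene {'camera_matrix': array([[382.01841254,   0.        , 248.78206674],
       [  0.        , 382.01841254, 195.10466264],
       [  0.        ,   0.        ,   1.        ]]), 'dist': array([0.00456895, 0.        , 0.        , 0.        , 0.        ]), 'extrinsics': array([[-0.38974446,  0.92087572, -0.00933633,  0.17891119],
       [-0.65028708, -0.2680157 ,  0.71084056,  0.35542604],
       [ 0.65209352,  0.28311746,  0.70329122, -1.38851526],
       [ 0.        ,  0.        ,  0.        ,  1.        ]])}
side {'camera_matrix': array([[448.71867213,   0.        , 253.6054354 ],
       [  0.        , 448.71867213, 189.65873598],
       [  0.        ,   0.        ,   1.        ]]), 'dist': array([-0.01149907,  0.        ,  0.        ,  0.        ,  0.        ]), 'extrinsics': array([[-0.92738   , -0.3739719 ,  0.01055244,  0.58406364],
       [ 0.30061264, -0.72807927,  0.61606218, -0.16709944],
       [-0.22270693,  0.57449595,  0.78762684, -0.84914455],
       [ 0.        ,  0.        ,  0.        ,  1.        ]])}
wrist {'camera_matrix': array([[264.8826371 ,   0.        , 256.92927494],
       [  0.        , 264.8826371 , 190.56143601],
       [  0.        ,   0.        ,   1.        ]]), 'dist': array([-0.05420611,  0.        ,  0.        ,  0.        ,  0.        ]), 'mount': array([[-3.24306629e-04,  2.66955723e-01, -9.63708741e-01,
        -1.42994952e-01],
       [ 4.50430917e-04,  9.63708733e-01,  2.66955569e-01,
         6.81775139e-02],
       [ 9.99999846e-01, -3.47508751e-04, -4.32782241e-04,
        -4.76337720e-04],
       [ 0.00000000e+00,  0.00000000e+00,  0.00000000e+00,
         1.00000000e+00]])}
```

View pics/scene0.png

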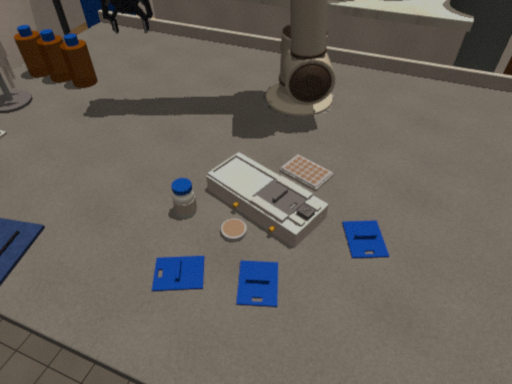

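View pics/side0.png

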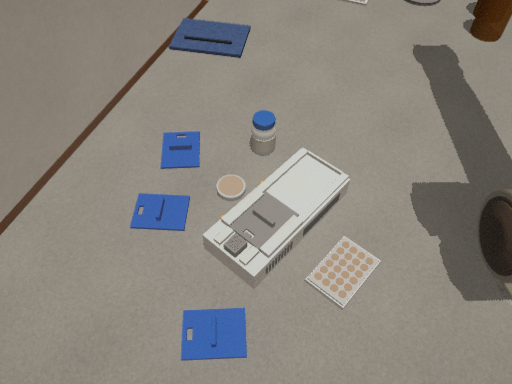

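View pics/wrist0.png

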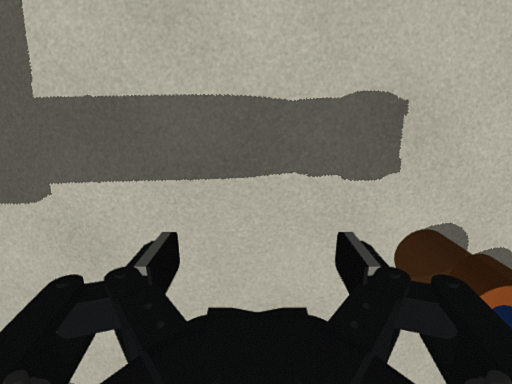

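The grey cover sits on the white unit (scene about (281,196), side about (265,217)). The tab is at scene (305,212) and side (236,244). Three blue look-alikes lie on the bench. I'll enlarge the unit next.

```bash
python3 - <<'E'
import cv2
a=cv2.imread('pics/scene0.png')[145:245,195:335]; cv2.imwrite('pics/scene0c.png',cv2.resize(a,None,fx=5.5,fy=5.5,interpolation=cv2.INTER_CUBIC))
a=cv2.imread('pics/side0.png')[145:285,195:365]; cv2.imwrite('pics/side0c.png',cv2.resize(a,None,fx=4.2,fy=4.2,interpolation=cv2.INTER_CUBIC))
E
```

```text
(no output)
```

View pics/scene0c.png

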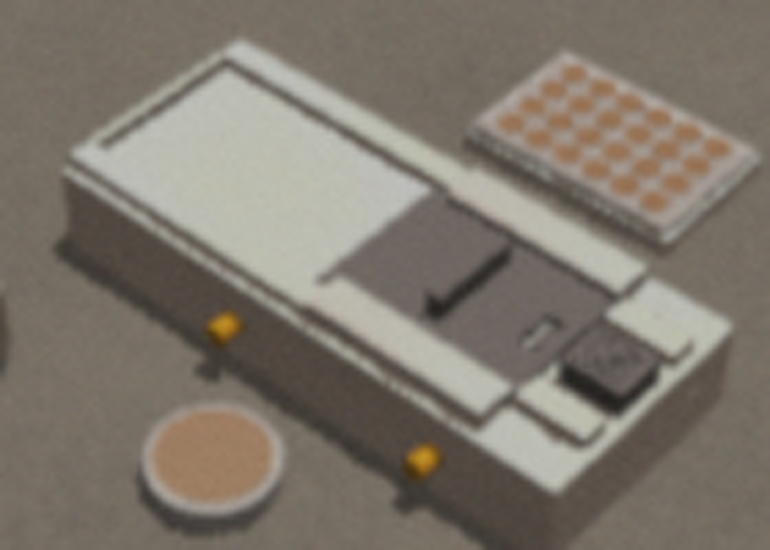

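View pics/side0c.png

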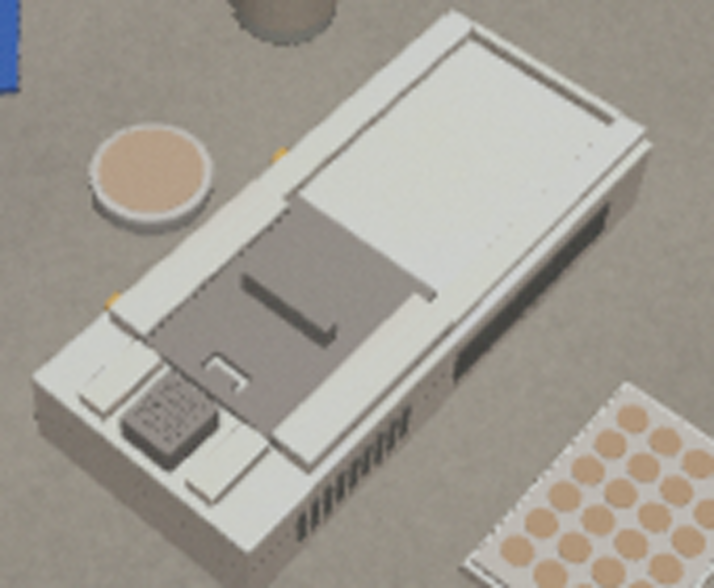

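```bash
cat > h.py <<'E'
import numpy as np, cv2
from workcell import vision
def ray(name,uv,pose=None):
    c=vision.calibration(name)
    p=cv2.undistortPoints(np.array(uv,float).reshape(-1,1,2),c['camera_matrix'],c['dist']).reshape(-1,2)
    d=np.c_[p[:,0],-p[:,1],-np.ones(len(p))]
    if name=='wrist': T=pose@c['mount']
    else: T=np.linalg.inv(c['extrinsics'])
    return T[:3,3],d@T[:3,:3].T
def onplane(name,uv,z,pose=None):
    o,d=ray(name,uv,pose); z=np.broadcast_to(z,len(d))
    return o+d*((z-o[2])/d[:,2])[:,None]
def proj(name,P):
    c=vision.calibration(name);E=c['extrinsics'];p=np.atleast_2d(P)@E[:3,:3].T+E[:3,3]
    p=p*[1,-1,-1]
    return cv2.projectPoints(p,np.zeros(3),np.zeros(3),c['camera_matrix'],c['dist'])[0].reshape(-1,2)
def fit(U,W): # 2D rigid U->W
    U=np.array(U);W=np.array(W);uc=U.mean(0);wc=W.mean(0);H=(U-uc).T@(W-wc)
    a=np.arctan2(H[0,1]-H[1,0],H[0,0]+H[1,1]);R=np.array([[np.cos(a),-np.sin(a)],[np.sin(a),np.cos(a)]])
    t=wc-R@uc; return a,R,t,W-(U@R.T+t)
E
python3 - <<'E'
from h import *
S=[((555,490),(-155,65,50)),((730,325),(-155,-65,50)),((612,364),(-133,0,66)),((228,68),(140,-45,50)),((470,280),(-59,0,69))]
D=[((35,380),(-155,65,50)),((250,550),(-155,-65,50)),((170,417),(-133,0,66)),((472,32),(140,45,50))]
A=[]
for n,L,f,o in(('scene',S,5.5,(195,145)),('side',D,4.2,(195,145))):
    uv=[((u+.5)/f-.5+o[0],(v+.5)/f-.5+o[1]) for (u,v),_ in L]
    P=onplane(n,uv,np.array([q[2] for _,q in L])/1000)
    U=[np.array(q[:2])/1000 for _,q in L]
    a,R,t,r=fit(U,P[:,:2]); print(n,np.degrees(a),t,(r*1000).round(1).tolist()); A+=[(u,p) for u,p in zip(U,P[:,:2])]
a,R,t,r=fit([x[0] for x in A],[x[1] for x in A]);print(np.degrees(a),t,(r*1000).round(1).tolist())
for q in((-.133,0),(-.055,0),(.07,0)): print(q,R@q+t)
E
```

```text
scene -109.69432597436936 [0.54485028 0.07534528] [[-3.8, -0.6], [-1.8, -1.8], [2.2, 2.1], [-1.6, 0.9], [5.0, -0.6]]
side -109.25930082605548 [0.54096892 0.07343755] [[-1.0, 0.8], [1.6, -0.7], [0.1, 3.6], [-0.7, -3.6]]
-109.51946327885027 [0.54310933 0.07454275] [[-1.7, -0.1], [0.5, -1.0], [4.3, 2.8], [-0.2, 1.9], [6.9, 0.2], [-3.7, 0.2], [-1.3, -1.9], [-2.6, 2.7], [-2.2, -4.8]]
(-0.133, 0) [0.58754823 0.19989898]
(-0.055, 0) [0.56148632 0.12638179]
(0.07, 0) [0.51972043 0.00856579]
```

```bash
cat >> h.py <<'E'
from scipy.spatial.transform import Rotation as Ro
def pose(o):
    T=np.eye(4);T[:3,:3]=Ro.from_euler('xyz',o['tcp_rot'],degrees=True).as_matrix();T[:3,3]=o['ee_pos'];return T
def goal(a): # tool x down, y=-unit x, z=unit y
    ux=np.array([np.cos(a),np.sin(a),0]);uy=np.array([-np.sin(a),np.cos(a),0])
    return np.c_[[0,0,-1],-ux,uy]
def need(o,P,a):
    T=pose(o);G=goal(a)
    turn=np.degrees(Ro.from_matrix(T[:3,:3].T@G).as_rotvec())
    return turn.round(2),(T[:3,:3].T@(P-T[:3,3])*1000).round(1),(G.T@(P-T[:3,3])*1000).round(1)
E
python3 - <<'E'
from h import *
from workcell import sensors
o=sensors.get_obs();T=pose(o);print(T.round(3))
a=np.radians(-109.5)
print(need(o,np.array([.5875,.2,.23]),a)); print(need(o,np.array([.5875,.2,.23]),a+np.pi))
E
```

```text
[[-0.     0.914  0.406  0.223]
 [ 0.001  0.406 -0.914 -0.503]
 [-1.     0.    -0.001  0.231]
 [ 0.     0.     0.     1.   ]]
(array([-4.656e+01, -5.000e-02, -2.000e-02]), array([   1.3,  618.1, -494.2]), array([  0.8, 783.9, 109. ]))
(array([ 1.3344e+02, -3.0000e-02,  6.0000e-02]), array([   1.3,  618.1, -494.2]), array([   0.8, -783.9, -109. ]))
```

{"name": "carry_out", "arguments": {"increments": [[-9.3,0,0,0,0,0,0],[-9.3,0,0,0,0,0,0],[-9.3,0,0,0,0,0,0],[-9.3,0,0,0,0,0,0],[-9.3,0,0,0,0,0,0]], "squeeze": 20}}

```text
time: 0.78
ee_pos: [0.2231, -0.5026, 0.231]
tcp_rot: [131.0, 90.0, 111.7]
wrist_force: [-0.2, 0.1, -0.3]
opening: 0.0001
```

{"name": "carry_out", "arguments": {"increments": [[0,0,0,0,30,5,0],[0,0,0,0,58,9,0],[0,0,0,0,60,9,0],[0,0,0,0,60,9,0],[0,0,0,0,60,9,0],[0,0,0,0,60,9,0],[0,0,0,0,60,9,0],[0,0,0,0,60,9,0],[0,0,0,0,60,10,0],[0,0,0,0,60,10,0],[0,0,0,0,60,10,0],[0,0,0,0,60,10,0]]}}

```text
time: 2.28
ee_pos: [0.5559, 0.1115, 0.2311]
tcp_rot: [-36.2, 90.0, -55.8]
wrist_force: [0.1, -0.7, 0.7]
opening: -0.0002
```

```bash
python3 - <<'E'
from h import *
from workcell import sensors
o=sensors.get_obs();print(o['time'],o['ee_pos'],o['q'],o['wrist_force'],o['opening'])
print(need(o,np.array([.5875,.2,.23]),np.radians(-109.5)))
E
```

```text
2.275 [0.55591329 0.11147681 0.23111159] [ 1.13419844e+01  7.34356409e+00  1.26312755e+01  9.52852717e+01
 -5.77644838e-03  1.20889262e+02] [ 0.05445753 -0.66648449  0.73700511] -0.0002190553896348639
(array([-0.05,  0.01,  0.  ]), array([ 1.1, 94. ,  0.1]), array([ 1.1, 94. ,  0.2]))
```

```bash
python3 - <<'E'
from h import *
from workcell import sensors
o=sensors.get_obs();np.save('w1.npy',pose(o))
im=vision.camera('wrist')[:,:,::-1];cv2.imwrite('pics/w1.png',im)
cv2.imwrite('pics/w1b.png',cv2.resize(im,None,fx=1.5,fy=1.5,interpolation=cv2.INTER_CUBIC))
E
```

```text
(no output)
```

View pics/w1b.png

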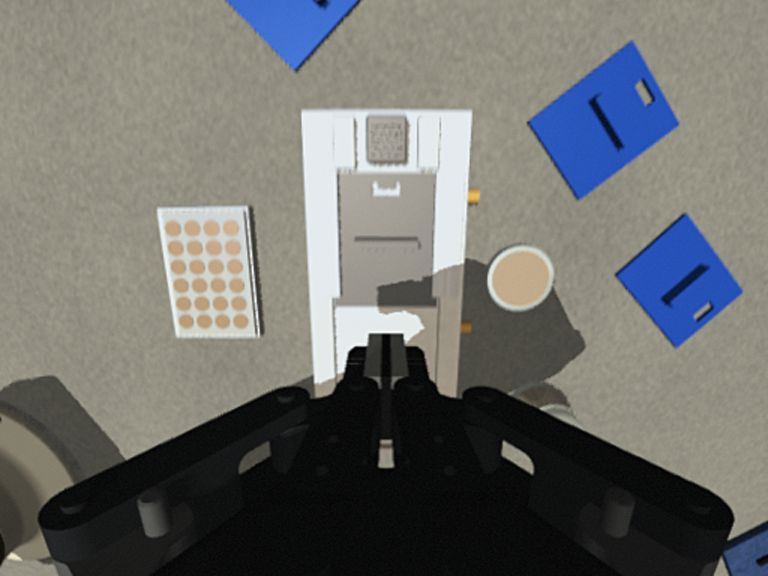

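The wrist view (1.5x) shows the unit aligned with the tool: tab at (386,139), rib at (387,240), unit -x corners at (302,110) and (471,110). The grey cover on the unit is the one meant, and the blue look-alikes are on the bench. One enlarged crop for accuracy and confirmation.

```bash
python3 - <<'E'
import cv2
a=cv2.imread('pics/w1.png')[65:215,190:325]; cv2.imwrite('pics/w1c.png',cv2.resize(a,None,fx=4,fy=4,interpolation=cv2.INTER_CUBIC))
E
```

```text
(no output)
```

View pics/w1c.png

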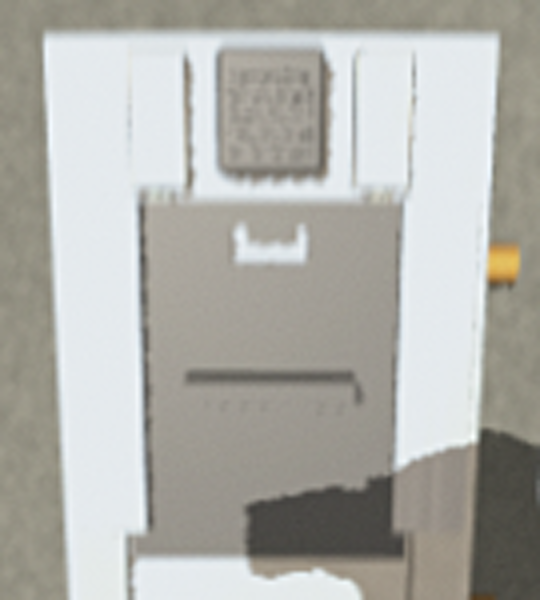

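```bash
python3 - <<'E'
from h import *
from workcell import sensors
T=np.load('w1.npy')
L=[((44,34),(-155,-65,50)),((499,34),(-155,65,50)),((271,110),(-133,0,66)),((132,556),(0,-43,55)),((404,556),(0,43,55)),((187,371),(-59,-25,55)),((187,384),(-59,-25,69)),((356,384),(-59,25,69))]
uv=[((u+.5)/4-.5+190,(v+.5)/4-.5+65) for (u,v),_ in L]
P=onplane('wrist',uv,np.array([q[2] for _,q in L])/1000,T)
U=np.array([q[:2] for _,q in L])/1000
a,R,t,r=fit(U,P[:,:2]);print(np.degrees(a),t);print((r@R*1000).round(1).tolist())
np.save('unit.npy',[a,*t])
o=sensors.get_obs()
for q in((-.133,0,.07),(-.1,0,.09)):
    p=np.r_[R@q[:2]+t,q[2]];print(q,p,need(o,p,a)[:2])
E
```

```text
-109.75146616730837 [0.54351622 0.07575225]
[[-0.5, -0.1], [-1.0, 0.1], [-0.3, -0.1], [-0.3, -0.5], [-0.6, -0.2], [-0.2, -0.1], [1.5, 0.9], [1.3, -0.1]]
(-0.133, 0, 0.07) [0.58846235 0.20092751 0.07      ] (array([ 0.37, -0.09, -0.09]), array([159.2,  89.3,   0.9]))
(-0.1, 0, 0.09) [0.5773103  0.16986899 0.09      ] (array([ 0.37, -0.09, -0.09]), array([139.2,  56.3,   0.6]))
```

{"name": "carry_out", "arguments": {"increments": [[0.3,0,0,0,30,0,0],[0,0,0,10,50,1,0],[0,0,0,40,10,0,0],[0,0,0,50,0,0,0],[0,0,0,40,0,0,0],[0,0,0,10,0,0,0],[0,0,0,0,0,0,0]]}}

```text
time: 3.2
ee_pos: [0.5867, 0.1937, 0.0818]
tcp_rot: [-135.4, 90.0, -155.3]
wrist_force: [0.0, 0.5, 1.2]
opening: 0.0001
```

```bash
python3 - <<'E'
from h import *
from workcell import sensors
a,x,y=np.load('unit.npy');t=np.array([x,y]);R=goal(a)
o=sensors.get_obs();d=o['ee_pos'][:2]-t
print(o['time'],o['ee_pos'],o['wrist_force'],'unit',-R[:2,1]@d*1000,R[:2,2]@d*1000)
im=vision.camera('side')[:,:,::-1];cv2.imwrite('pics/s2.png',cv2.resize(im[140:290,180:350],None,fx=4,fy=4,interpolation=cv2.INTER_CUBIC))
E
```

```text
3.2 [0.58670734 0.19371124 0.0817621 ] [0.03511403 0.51942897 1.20479224] unit -125.61519084951092 0.7869116025535523
```

View pics/s2.png

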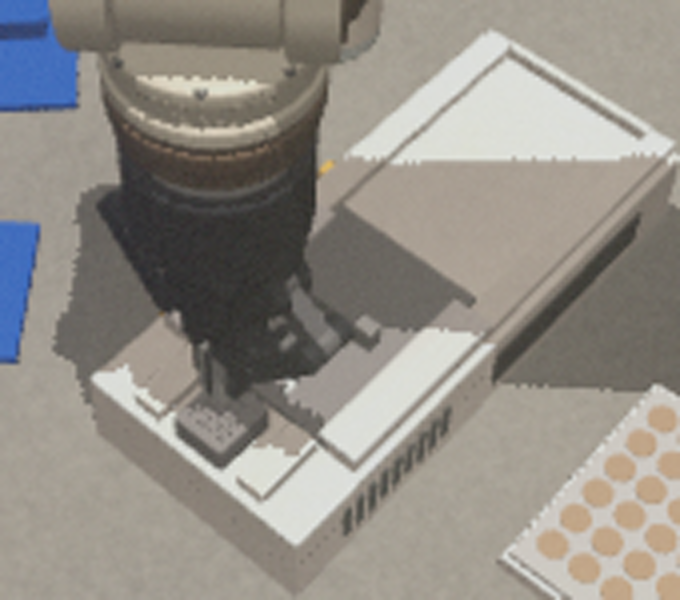

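The finger tips are over the tab's cover-side half (side crop about (215,395)), about 7 mm short, so I'm correcting before pressing.

{"name": "carry_out", "arguments": {"increments": [[0,0,0,0,8,-1,0],[0,0,0,5,0,0,0],[0,0,0,5,0,0,0],[0,0,0,0,0,0,0]]}}

```text
time: 3.75
ee_pos: [0.5881, 0.2015, 0.0707]
tcp_rot: [-140.0, 89.9, -159.9]
wrist_force: [-0.6, 0.4, 0.3]
opening: -0.0
```

{"name": "carry_out", "arguments": {"increments": [[0,0,0,4,0,0,0],[0,0,0,4,0,0,0],[0,0,0,2,0,0,0],[0,0,0,0,0,0,0]]}}

```text
time: 4.25
ee_pos: [0.5885, 0.2017, 0.0612]
tcp_rot: [26.8, 90.0, 6.9]
wrist_force: [0.6, 0.5, 0.9]
opening: 0.0
```

{"name": "carry_out", "arguments": {"increments": [[0,0,0,2,0,0,0],[0,0,0,0,0,0,0]]}}

```text
time: 4.5
ee_pos: [0.5885, 0.2017, 0.0593]
tcp_rot: [27.7, 90.0, 7.8]
wrist_force: [0.3, 0.5, 2.1]
opening: 0.0001
```

```bash
python3 - <<'E'
from h import *
from workcell import sensors
o=sensors.get_obs();print(o['time'],o['ee_pos'],o['wrist_force'])
im=vision.camera('side')[:,:,::-1];cv2.imwrite('pics/s3.png',cv2.resize(im[140:290,180:350],None,fx=4,fy=4,interpolation=cv2.INTER_CUBIC))
im=vision.camera('wrist')[:,:,::-1];cv2.imwrite('pics/w3.png',im)
E
```

```text
4.5 [0.58853431 0.20166395 0.05926251] [0.25199802 0.50344788 2.07735482]
```

View pics/s3.png

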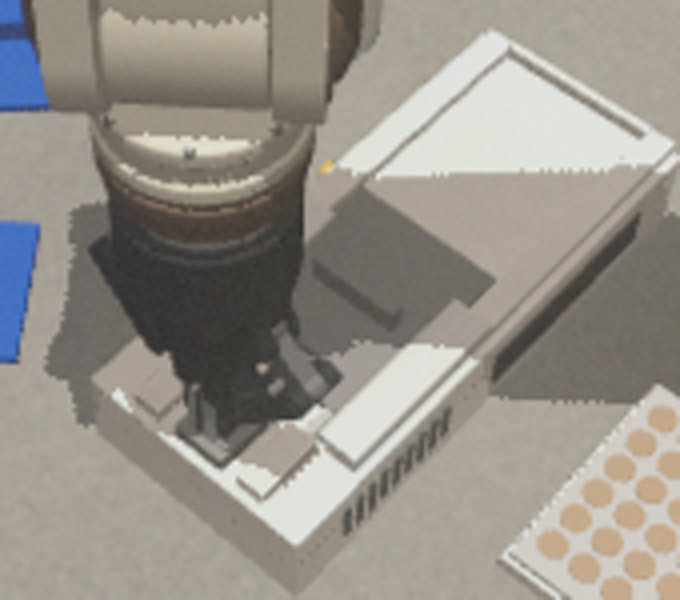

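View pics/w3.png

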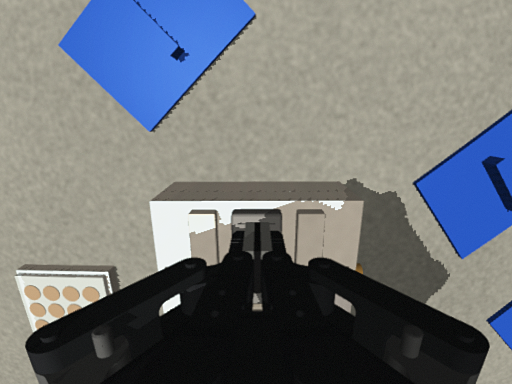

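The cover sprung forward: its front edge in the side crop moved from about (345,205)–(475,300) to about (370,185)–(495,280), while the tab is down. I'll hold it a bit longer, then lift.

{"name": "carry_out", "arguments": {"increments": [[0,0,0,0.5,0,0,0],[0,0,0,0,0,0,0],[0,0,0,0,0,0,0],[0,0,0,0,0,0,0],[0,0,0,0,0,0,0],[0,0,0,-15,0,0,0],[0,0,0,-45,0,0,0],[0,0,0,-30,-40,0,0],[0,0,0,0,-40,0,0],[0,0,0,0,-5,0,0],[0,0,0,0,0,0,0]]}}

```text
time: 5.98
ee_pos: [0.5596, 0.1217, 0.1491]
tcp_rot: [93.8, 90.0, 73.9]
wrist_force: [-0.2, 0.1, 0.0]
opening: -0.0
```

```bash
python3 - <<'E'
from h import *
from workcell import sensors
o=sensors.get_obs();print(o['time'],o['ee_pos'],o['wrist_force']);np.save('w4.npy',pose(o))
im=vision.camera('wrist')[:,:,::-1];cv2.imwrite('pics/w4.png',im)
cv2.imwrite('pics/w4c.png',cv2.resize(im[90:250,150:370],None,fx=3.5,fy=3.5,interpolation=cv2.INTER_CUBIC))
E
```

```text
5.975 [0.55955632 0.12171579 0.14912657] [-0.15418427  0.11149513  0.03891234]
```

View pics/w4c.png

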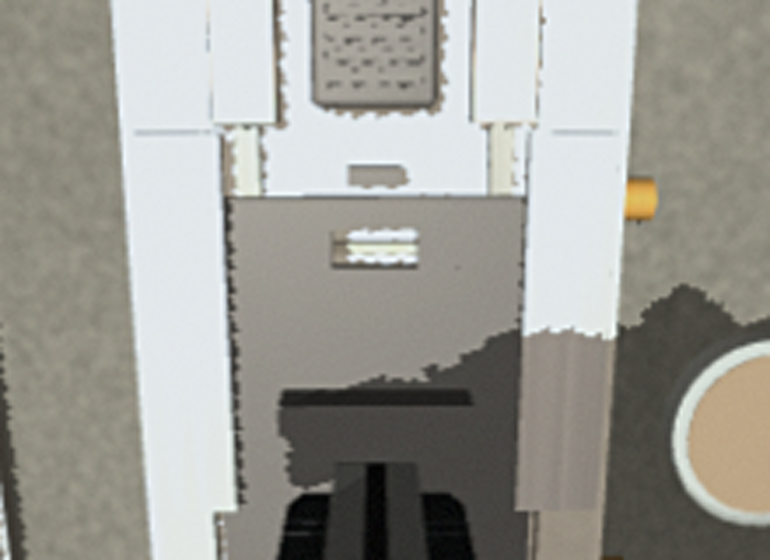

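The cover's tail edge is now at crop row 196, off the tooth, and the spring pins are visible. The rib's rear face spans (280–472, 391–405) in the crop.

```bash
cat > m.py <<'E'
from h import *
a,x,y=np.load('unit.npy');t=np.array([x,y]);G=goal(a)
def unit(P): d=np.atleast_2d(P)[:,:2]-t; return np.c_[-d@G[:2,1],d@G[:2,2]]*1000
E
python3 - <<'E'
from m import *
from workcell import sensors
T=np.load('w4.npy')
L=[((280,391),55),((472,391),55),((280,405),69),((472,405),69),((375,196),55),((230,196),55),((525,196),55)]
uv=[((u+.5)/3.5-.5+150,(v+.5)/3.5-.5+90) for (u,v),_ in L]
print(unit(onplane('wrist',uv,np.array([z for _,z in L])/1000,T)).round(1).tolist())
o=sensors.get_obs();print('tcp',unit(o['ee_pos']),o['tcp_rot'],need(o,o['ee_pos'],a)[0])
E
```

```text
[[-40.8, -25.9], [-40.7, 25.7], [-41.6, -24.5], [-41.5, 24.2], [-92.7, -0.3], [-92.9, -37.1], [-92.7, 37.9]]
tcp [[-49.11347776  -0.49478009]] [160.86213849  89.98184568 140.99978543] [-0.11 -0.02 -0.01]
```

{"name": "carry_out", "arguments": {"increments": [[0,0,0,0,13,0.5,0],[0,0,0,30,0,0,0],[0,0,0,40,0,0,0],[0,0,0,14,0,0,0],[0,0,0,4,0,0,0],[0,0,0,0,0,0,0]]}}

```text
time: 6.78
ee_pos: [0.5651, 0.1342, 0.0619]
tcp_rot: [34.3, 89.9, 14.5]
wrist_force: [-0.3, -0.3, 0.4]
opening: -0.0005
```

```bash
python3 - <<'E'
from m import *
from workcell import sensors
o=sensors.get_obs();print(o['time'],'tcp',unit(o['ee_pos']),o['ee_pos'][2],o['wrist_force'])
im=vision.camera('side')[:,:,::-1];cv2.imwrite('pics/s5.png',cv2.resize(im[140:290,180:350],None,fx=4,fy=4,interpolation=cv2.INTER_CUBIC))
E
```

```text
6.775 tcp [[-62.30463109   0.53295259]] 0.06188670689552708 [-0.30583829 -0.34042277  0.36062582]
```

View pics/s5.png

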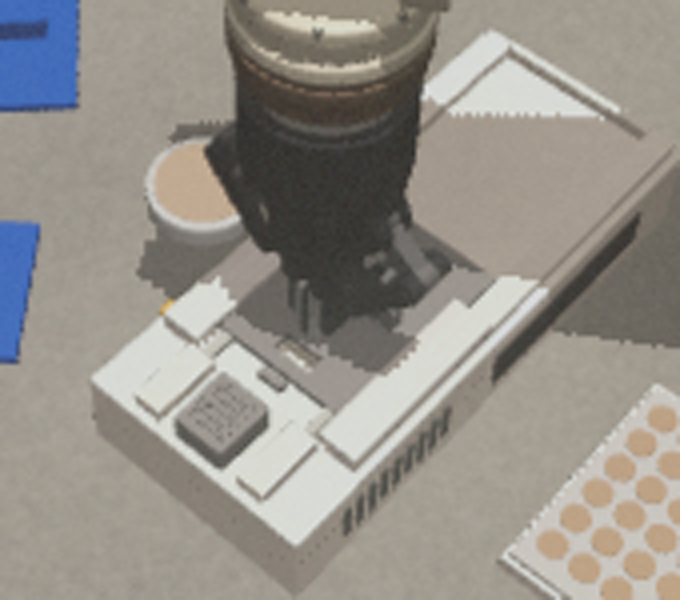

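The fingers stand behind the rib, clear of the plate (side crop about (310,325)), and the force is about zero. Pushing now.

{"name": "carry_out", "arguments": {"increments": [[0,0,0,0,-4,0,0],[0,0,0,0,-4,0,0],[0,0,0,0,-4,0,0],[0,0,0,0,-6,0,0],[0,0,0,0,-8,0,0],[0,0,0,0,-8,0,0]]}}

```text
time: 7.58
ee_pos: [0.5527, 0.1013, 0.0608]
tcp_rot: [54.6, 90.0, 34.7]
wrist_force: [0.5, 1.0, 0.3]
opening: -0.0001
```

{"name": "carry_out", "arguments": {"increments": [[0,0,0,0,-9,0,0],[0,0,0,0,-9,0,0],[0,0,0,0,-9,0,0],[0,0,0,0,-9,0,0],[0,0,0,0,-9,0,0],[0,0,0,0,-9,0,0],[0,0,0,0,-8,0,0],[0,0,0,0,-5,0,0],[0,0,0,0,-3,0,0],[0,0,0,0,0,0,0]]}}

```text
time: 8.82
ee_pos: [0.5289, 0.0357, 0.0606]
tcp_rot: [-117.8, 90.0, -137.7]
wrist_force: [0.1, 0.7, -0.2]
opening: -0.0001
```

```bash
python3 - <<'E'
from m import *
from workcell import sensors
o=sensors.get_obs();print(o['time'],'tcp',unit(o['ee_pos']),o['ee_pos'][2],o['wrist_force'])
im=vision.camera('side')[:,:,::-1];cv2.imwrite('pics/s6.png',cv2.resize(im[130:290,180:360],None,fx=4,fy=4,interpolation=cv2.INTER_CUBIC))
E
```

```text
8.825 tcp [[42.60367285 -0.1889321 ]] 0.06064406979214678 [ 0.0832889   0.66356784 -0.18210867]
```

View pics/s6.png

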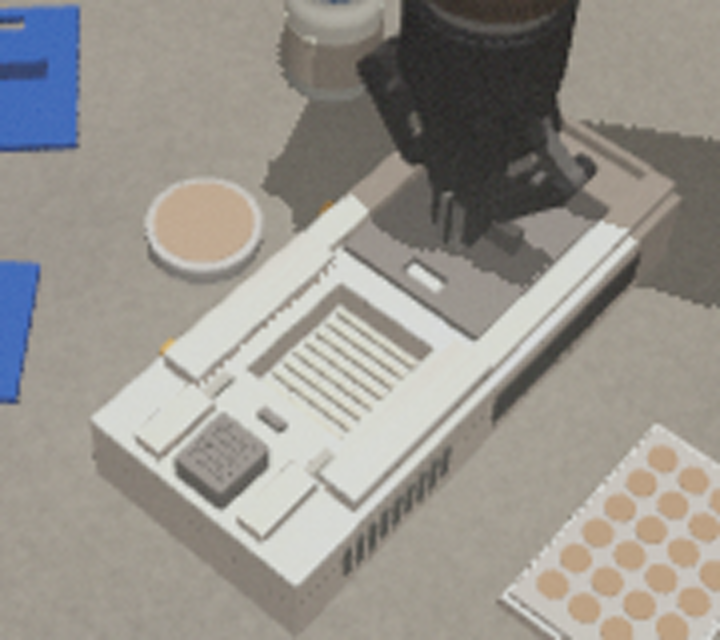

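```bash
python3 - <<'E'
from m import *
print('bottle lid',unit(onplane('side',[(264,119)],.095)),unit(onplane('scene',[(182,186)],.095)))
E
```

```text
bottle lid [[125.05623952 151.90890383]] [[119.71252721 160.65061907]]
```

{"name": "carry_out", "arguments": {"increments": [[0,0,0,0,-4,0,0],[0,0,0,0,-4,0,0],[0,0,0,0,-4,0,0],[0,0,0,0,0,0,0]]}}

```text
time: 9.38
ee_pos: [0.5249, 0.0243, 0.0608]
tcp_rot: [-66.5, 90.0, -86.4]
wrist_force: [0.9, 0.5, 0.3]
opening: -0.0001
```

{"name": "carry_out", "arguments": {"increments": [[0,0,0,0,5,0,0],[0,0,0,0,5,0,0],[0,0,0,-20,0,0,0],[0,0,0,-50,0,0,0],[0,0,0,-60,0,0,0],[0,0,0,-30,0,0,0],[0,0,0,0,0,0,0],[0,0,0,0,0,0,0]]}}

```text
time: 10.38
ee_pos: [0.5283, 0.0343, 0.2197]
tcp_rot: [-156.1, 89.9, -176.0]
wrist_force: [0.1, 0.8, 0.6]
opening: -0.0001
```

```bash
python3 - <<'E'
from m import *
from workcell import sensors
o=sensors.get_obs();print(o['time'],'tcp',unit(o['ee_pos']),o['ee_pos'],o['wrist_force']);np.save('w7.npy',pose(o))
im=vision.camera('wrist')[:,:,::-1];cv2.imwrite('pics/w7.png',cv2.resize(im,None,fx=1.5,fy=1.5,interpolation=cv2.INTER_CUBIC))
im=vision.camera('side')[:,:,::-1];cv2.imwrite('pics/s7.png',cv2.resize(im,None,fx=1.5,fy=1.5,interpolation=cv2.INTER_CUBIC))
E
```

```text
10.375 tcp [[44.13771419 -0.30823825]] [0.52831018 0.03431544 0.21974143] [0.11565139 0.77735008 0.62691894]
```

View pics/w7.png

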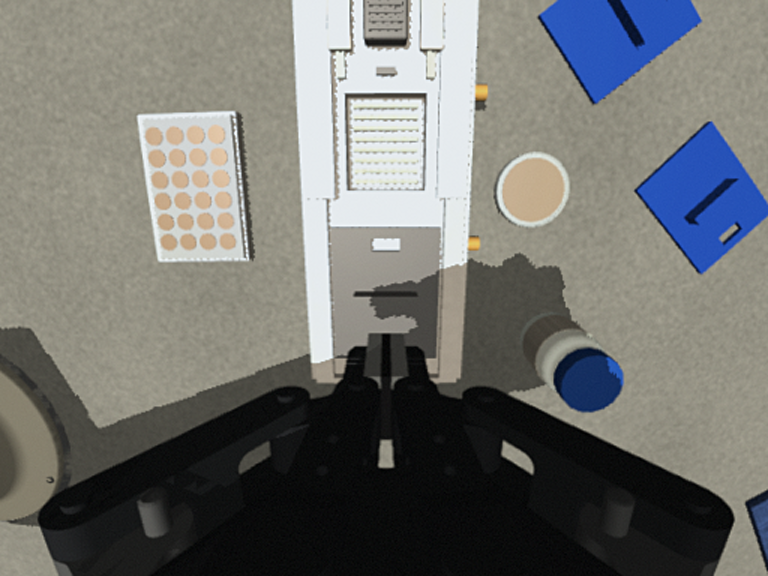

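View pics/s7.png

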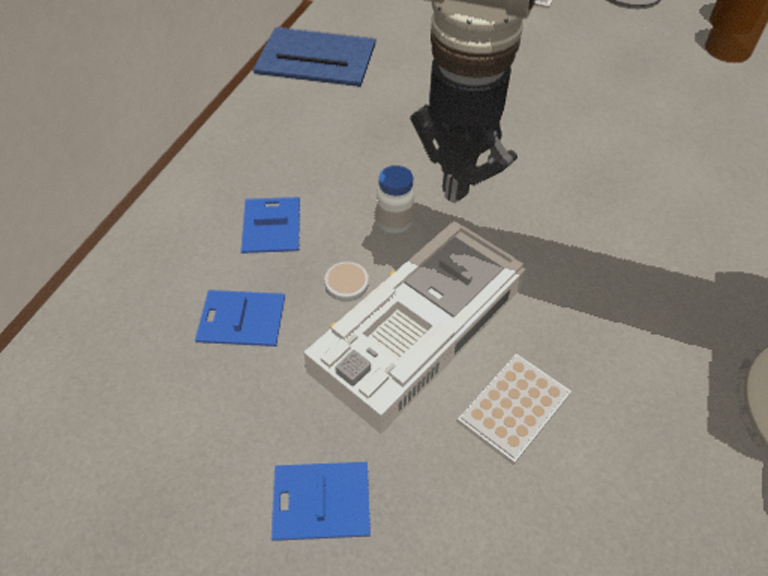

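The cover lies on the bare deck, square and flat. Its tail edge is at wrist row 227, past the lips' end at row 199. The bystanders look unmoved. A numeric check before handing in:

```bash
python3 - <<'E'
from m import *
T=np.load('w7.npy')
uv=np.array([(333,227),(438,227),(355,292),(417,292),(333,357),(438,357)])/1.5
print(unit(onplane('wrist',uv,np.array([.055]*6),T)).round(1).tolist())
import cv2
a=cv2.imread('pics/side0.png');b=vision.camera('side')[:,:,::-1]
def cen(im,box,f):
    h=cv2.cvtColor(im,cv2.COLOR_BGR2HSV);m=f(h);x0,y0,x1,y1=box;q=np.argwhere(m[y0:y1,x0:x1]);return (q.mean(0)[::-1]+[x0,y0]).round(2),len(q)
tan=lambda h:(h[...,0]>5)&(h[...,0]<18)&(h[...,1]>70)&(h[...,2]>120)
blue=lambda h:(h[...,0]>100)&(h[...,0]<125)&(h[...,1]>120)
for n,box,f in(('plate',(300,230,390,310),tan),('dish',(210,170,252,203),tan),('bottle',(245,105,282,135),blue)):
    print(n,cen(a,box,f),cen(np.ascontiguousarray(b),box,f))
E
```

```text
[[13.9, -40.8], [14.0, 40.5], [66.4, -24.8], [66.4, 25.2], [123.8, -44.8], [123.9, 44.3]]
plate (array([343.69, 269.51]), 845) (array([343.78, 269.72]), 789)
dish (array([nan, nan]), 0) (array([nan, nan]), 0)
bottle (array([263.73, 119.39]), 327) (array([263.74, 118.8 ]), 291)<stdin>:8: RuntimeWarning: Mean of empty slice.
  ret = um.true_divide(
```

```bash
python3 -c "
from workcell import job_done; print(job_done())"
```

```text
the job is handed in; nothing more can be done
None
```

The inlet filter is open: the cover is on the bare deck at about unit x +69, close to the park point at +70. I handed the job in at about 10.5 s of the 38 s allowed.

- **Tab:** I pressed it with the shut fingers to about 7 mm of travel. The reading was about 2 N, and a picture showed the cover had sprung loose. I kept it down over half a second longer.
- **Push:** I pushed the rib's rear face along unit +x with the finger tips about 5 mm above the plate, then backed off and lifted clear.
- **Cover check:** The last wrist picture puts the tail edge at x +14, past the lips' end at -10, and the front edge at +124, short of the stop at +140. The cover lies flat and square, and the filter is exposed and was not touched.
- **Bystanders:** The well plate and bottle are within about 0.6 pixel of their starting places in the side view. My colour mask for the dish found no pixels, so I compared it only by eye. It is at (231,187) in the side view before and after.
- **Robot:** It finished with the tool tip at 0.22 m height, touching nothing. Wrist forces at the end of each move were about 2 N at most. I did not read them during the moves.

One move fell about 7 mm short on the way to the tab. I corrected it before pressing.

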